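# Seat a round bar against the end stop of a V-groove length block

### The job

Take the longer of the two round steel bars out of the bar rest, lay it in the V-groove of the length block, and slide it along the groove, under the sprung clip, until its end is fully home on the face of the end stop (feeler pin pushed in). Press it gently onto the stop with about 10 N for a second (never more than 20 N on the stop, or its setting is spoiled), then let go and leave the bar lying in the groove with its end touching the stop, without moving the shorter bar, the slotted weight, the spirit level or the timer.

Things in the scene. Friction and masses are not known exactly. Their poses are not given: they have to be found in the camera images.
- long_bar_mid (a point): (All sizes in mm.) Centre of the bar to handle: round steel bar, diameter 26, length 160, about 0.25 kg, the longer of two; ends alike, with 4 mm chamfers (end face diameter 21). x axis along the bar, either way round; it may be rolled. At the start it lies level in the rest, its axis 37 above the worktop.
- long_bar: The same longer bar, origin at its centre, x along the bar.
- bar_rest: (mm) Fixed grey bar rest, base 120 x 116 x 8, origin under its centre, x along the bars. Two places, 40 to either side of the middle (which bar is in which differs); each has notched supports, 32 wide and 31 high, at 40 to 50 from the middle along x. Between the supports there is free room beside a bar down to the base plate.
- short_bar_mid (a point): Centre of the shorter bar (diameter 26, length 110), a bystander lying parallel to the longer one in the other place of the rest, 80 to its side.
- groove_mid (a point): Point at mid-length of the V-groove, 53 mm above the worktop, on the line where a seated bar's axis lies; x along the groove towards the stop, z up. Fixed length block: grey base 270 x 72 x 18 with a slick steel V rail 260 long, 22 wide (narrower than the bar: fingers may reach down beside both), 45 high, 90 degree groove open above.
- clip_pad (a point): Under the sprung clip, 85 mm from groove_mid towards the stop, at the top of a seated bar. A round cross pad (radius 6) hangs 1.5 lower on a spring (3 to 4 N); the bar's chamfer lifts it, so lay the bar with its end short of it and slide in. Drag of 1 to 9 N there is not yet the stop. Crossbar with screws up to 92 above the worktop, 14 along the groove, 67 across, on posts.
- end_stop: (mm) Fixed end stop: dark steel block 44 wide, 69 high, clamped over the rail's far end; origin at worktop level, 125 from groove_mid, x along the groove away from the bar. A set screw with a flat round head (diameter 20, on the bar's axis) sticks out towards the bar: its face is 0 to 26 before the origin, set differently each time, not reported. A bar on it has its centre 80 before the face.
- stop_pin (a joint): Brass feeler pin (diameter 8) in the screw's face: 0 = standing 3 mm proud (untouched), 0.003 m = pushed in flush, the bar's end then being on the face. Its spring is too weak to feel (under 0.5 N); the face behind it is rigid, and the force on it climbs within a millimetre.
- drop_tower: Fixed testing tower standing between the rest and the length block: base 250 along x, 170 along y, columns 777 high; origin under its centre. Carry the bar past in front of it (robot side), hand drawn back to about 0.45 m from the robot's axis so that the wrist clears the columns.
- slot_weight: Turned grey slotted weight, diameter 48, 40 high, origin under its centre; bystander.
- level: Small spirit level, 18 x 100 x 24, long along y, origin under its centre; bystander.
- bench_timer: White bench timer, 62 x 62 x 19, origin under its centre; bystander.

How it is judged:
By the outcome, as a careful person would: the job done as asked, in the order asked, and still so for the second after the job is handed in, with the robot touching nothing.
It also fails if it takes over 61 s, if anything falls off the work surface, if the arm or the gripper's body presses on something with over 40 N, if the wrist force passes 120 N, or if a joint passes its speed limit or range.

### The arm

A 6-joint arm with a two-finger parallel gripper is mounted at the origin on a cart in front of the work surface, level with it; the furniture and walls round the work are solid. World frame = base frame: x ahead of the robot, y to its left, z up, the work surface at z = 0. Lengths are in m, angles in rad, forces in N, time in s.
With the tool pointing down it reaches from about 0.275 to 0.825 m from the base axis. Payload 4.9 kg.
Tool frame: the origin (TCP) lies midway between the tips of the shut fingers; the grasp point (between the pads) lies 19 mm behind it (grip_point_offset is the distance from the TCP to the grasp point, in m); z points along the fingers, y is the line along which they close (so a half turn about z gives the same grasp; the last joint's range is limited). The gripper opens to 85 mm and grips with 20 to 120 N. Pads are 22 mm wide; open, the fingers measure 114 mm over their backs; the gripper's body (76 mm by 85 mm) begins 54 mm behind the grasp point. The pads swing forward as they close: fully open they stand 13 mm farther back than shut.
Start: joints at [-1.438, 0.326, -0.193, 1.052, 0, 1.437], TCP at [0.145, -0.531, 0.231] pointing down, gripper open.
Joint ranges: [-2.65, 2.65], [-0.97, 1.79], [-1.3, 1.35], [-1.93, 2.1], [-1.47, 1.37], [-3.14, 3.14]. Speed limits (rad/s): [2.57, 2.57, 3.14, 3.14, 3.14, 3.14].

### API

Orientations are given as a rotation vector (axis times angle).
In Python, from cell import * gives the robot as it stands. Calls block until the motion is done:
- movep(position, orientation): joint-space move of the TCP to a pose.
- move_l(position, velocity=0.15, rot=None, until_force=None): straight line of the TCP; rot=None keeps the orientation; velocity is the mean speed in m/s. With until_force (N) it stops when the force on the tool has changed by that much, and returns True; else False.
- set_joints(angles): joint-space move.
- let_go() and grab(newtons=None): open the fingers fully, or close them until they stop; newtons is the grip in N (None keeps the last).
- sleep(seconds).
- ik(position, orientation): joint angles nearest the present ones, or None.
- get_state(): the state.
- grab_frame(name): name is "side" or "top" or "wrist"; returns a dict with "img" (420x560x3 uint8, red, green, blue), "fx", "fy", "cx", "cy" (pixels), "cam_to_world" (4x4, takes a point from camera to world coordinates); the wrist camera has in their place "T_tool_cam" (4x4, takes a point from camera to tool coordinates, whose origin is the TCP and whose axes are the flange's). Camera axes: x right, y down, z forward; pixel columns grow to the right and rows downward; lengths in m; the calibration is good to about 2 mm. The wrist camera is an equidistant fisheye: a pixel r from the principal point sees the ray r / f radians off the axis. A picture is of the moment at which its call begins: read the wrist's pose just before it. There is no depth.
A pose or a line that the arm cannot do raises MotionError and nothing moves.
- sign_off(): hands the job in; it is judged then, once.
Trained networks look in the newest picture that a camera, given by its name, has taken for a name from the list of things; names that differ only in an ending like _2 or _b are one class to them, and where a whole thing is asked for, a point or a joint stands for the part that bears it (a point fixed in the world has none). Each returns a list of dicts, best first, with "score" (0 to 1); they miss things now and then, are a little off and sometimes report something else, mostly with a low value. They report only what shows in the picture. A call takes as long as a camera call.
- spot_in(camera, name): "centre" ([column, row] in pixels, amid what is visible of it).
- silhouettes(camera, name): "mask" (420x560 bool, what is visible of it) and "centre" ([column, row] in pixels, amid what is visible of it).
- tip_of(camera, name): "centre" ([column, row] in pixels: a listed point, or the origin of a listed thing).
The state is a dict: "clock": time; "q": joint angles; "joint_velocities": joint speeds; "tau": joint torques, N m; "position": TCP position; "eef_rot": TCP orientation; "contact_force": force on the tool from outside, world axes, zero at the start; "wrist_torque": the same for the moment, N m; "finger_gap": opening from 0.0 (shut) to 1.0 (fully open); "grasp_force": force on a finger pad.
Only numpy, scipy, OpenCV 4.12 (cv2) and the standard library are available. Lean on these libraries where they do the work, as an engineer would, in place of code of your own. Each camera call takes 0.05 s, during which the arm holds its last target. There are 200 camera calls.

## Working session

There is one attempt and no reset: what is moved stays moved. The work goes in short steps, each a Python script; the robot and the scene stay as the last script left them, time stands still between calls to the robot, and variables do not carry over. Pictures are saved under pics/ and viewed, at most 10 in all, crops included, and the job is handed in when it is done.

```bash
mkdir -p pics; ls; cat > h.py <<'E'
from cell import *
import numpy as np, cv2
from scipy.spatial.transform import Rotation as R
def fixed_ray(f,px):
    T=np.array(f["cam_to_world"]); d=np.array([(px[0]-f["cx"])/f["fx"],(px[1]-f["cy"])/f["fy"],1.])
    d=T[:3,:3]@d; return T[:3,3],d/np.linalg.norm(d)
def wrist_T(s,f):
    W=np.eye(4); W[:3,:3]=R.from_rotvec(s["eef_rot"]).as_matrix(); W[:3,3]=s["position"]; return W@np.array(f["T_tool_cam"])
def wrist_ray(T,f,px):
    u=np.array([(px[0]-f["cx"]),(px[1]-f["cy"])]); r=np.hypot(*u); th=r/f["fx"]
    d=np.array([*(u/max(r,1e-9)*np.sin(th)),np.cos(th)]); return T[:3,3],T[:3,:3]@d
def tri(rays):
    A=np.zeros((3,3));b=np.zeros(3)
    for o,d in rays:
        P=np.eye(3)-np.outer(d,d);A+=P;b+=P@o
    x=np.linalg.solve(A,b); return x,[float(np.linalg.norm((np.eye(3)-np.outer(d,d))@(x-o))) for o,d in rays]
def at_z(ray,z):
    o,d=ray; return o+d*(z-o[2])/d[2]
E
python3 - <<'E'
from h import *
np.set_printoptions(precision=4,suppress=True)
names=["long_bar_mid","short_bar_mid","bar_rest","groove_mid","clip_pad","end_stop","drop_tower","slot_weight","level","bench_timer"]
F={}
for c in("top","side"):
    F[c]=grab_frame(c); cv2.imwrite(f"pics/{c}0.png",F[c]["img"][:,:,::-1]); print(c,np.array(F[c]["cam_to_world"])[:3,3])
for n in names:
    rays=[]
    for c in F:
        r=tip_of(c,n)
        if r: rays.append(fixed_ray(F[c],r[0]["centre"])); print(n,c,np.round(r[0]["centre"],1),round(r[0]["score"],2),len(r))
    if len(rays)==2: print("   ",*tri(rays))
    elif rays: print("   z0.04",at_z(rays[0],.04))
s=get_state(); print(s["eef_rot"],s["clock"],grip_point_offset if 'grip_point_offset' in globals() else s.keys())
E
```

```text
pics
top [ 0.3061 -0.13    1.2179]
side [ 0.5651 -1.1531  0.8706]
long_bar_mid top [153.  210.9] 0.88 1
long_bar_mid side [280.6 160.3] 0.84 1
    [0.5085 0.2262 0.0331] [0.0021198372172976606, 0.002119837217297839]
short_bar_mid top [125.3 202.9] 0.8 1
short_bar_mid side [285.6 147.5] 0.52 1
    [0.5258 0.3003 0.0422] [0.004300955036135747, 0.004300955036135701]
bar_rest top [142.  212.5] 0.8 1
bar_rest side [284.  161.7] 0.58 1
    [0.514  0.2679 0.0004] [0.002816277656658573, 0.002816277656658849]
groove_mid top [341.2 209.3] 0.58 1
groove_mid side [279.6 258.3] 0.65 1
    [ 0.5208 -0.2876  0.0534] [0.0018973871293526028, 0.0018973871293526624]
clip_pad top [339.1 173.9] 0.97 1
clip_pad side [315.2 253.9] 0.93 2
    [ 0.6135 -0.2816  0.0661] [0.0006386496751701287, 0.0006386496751700311]
end_stop top [332.2 169.4] 0.7 1
end_stop side [328.9 270.8] 0.49 1
    [ 0.6491 -0.2708 -0.0049] [0.0027350283022603583, 0.0027350283022605486]
slot_weight top [268.5 222.6] 0.72 1
slot_weight side [273.3 222.2] 0.8 1
    [ 0.4911 -0.0899  0.0107] [0.005081039251410986, 0.005081039251411074]
level top [242.4 249.8] 0.83 1
level side [247.7 208.8] 0.64 2
    [ 0.4117 -0.0197  0.0065] [0.002024959964373023, 0.0020249599643730413]
bench_timer top [431.6 250.9] 0.91 1
bench_timer side [230.3 360.8] 0.71 1
    [ 0.4197 -0.5477 -0.0121] [0.0036265039198582314, 0.0036265039198582188]
[ 3.1137  0.4178 -0.    ] 1.1 0.0187
```

View pics/top0.png

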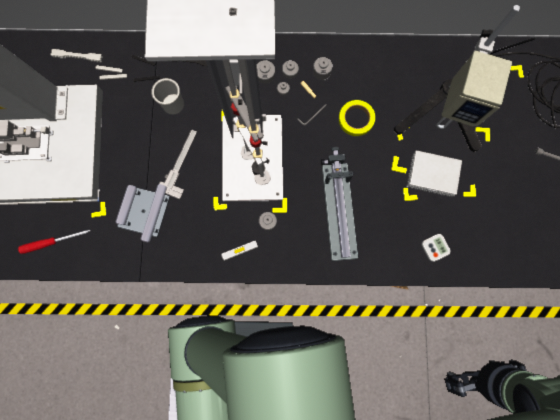

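View pics/side0.png

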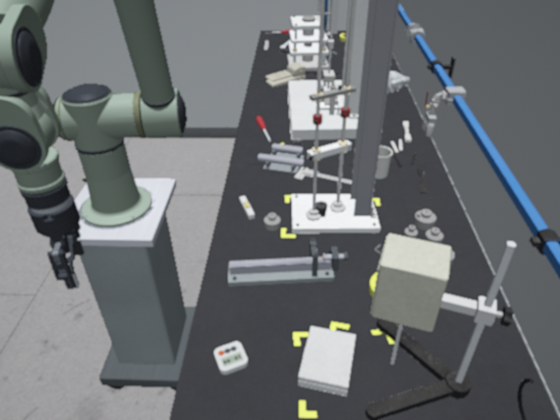

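Top view: the rest is at (144,210) with the bars tilted about -15°, and the long bar is on the right at (153,211). The V block is at (340,205), with the clip and stop at its far end (335,158). The tower base is at (252,160). The side view agrees. The measured heights (33, 53 and 66 mm) match the text. Next I look from the wrist camera.

```bash
cat >> h.py <<'E'
def rot(deg):
    a=np.deg2rad(deg);c,s=np.cos(a),np.sin(a)
    return R.from_matrix(np.array([[c,s,0],[s,-c,0],[0,0,-1]])).as_rotvec()
def look(names,tag=None,masks=()):
    s=get_state(); f=grab_frame("wrist"); T=wrist_T(s,f); out={}
    if tag: cv2.imwrite(f"pics/{tag}.png",f["img"][:,:,::-1])
    for n in names:
        r=tip_of("wrist",n)
        if r: out[n]=(wrist_ray(T,f,r[0]["centre"]),r[0]["score"],r[0]["centre"])
    for n,z in masks:
        r=silhouettes("wrist",n)
        if r:
            v,u=np.nonzero(r[0]["mask"]); P=np.array([at_z(wrist_ray(T,f,(x,y)),z)[:2] for x,y in zip(u[::3],v[::3])])
            (c,wh,ang)=cv2.minAreaRect(P.astype(np.float32)*1000); m=P.mean(0); w,V=np.linalg.eigh(np.cov(P.T)); d=V[:,1]*np.sign(V[0,1])
            print("mask",n,round(r[0]["score"],2),"rect c",np.round(c,1),"wh",np.round(wh,1),round(ang,1),"mean",m.round(4),"dir",np.rad2deg(np.arctan2(d[1],d[0])).round(1))
    return out
def report(a,b):
    for n in a:
        if n in b:
            x,e=tri([a[n][0],b[n][0]]); print(n,x.round(4),"err",round(e[0],4),"sc",round(a[n][1],2),round(b[n][1],2))
E
python3 - <<'E'
from h import *
np.set_printoptions(precision=4,suppress=True)
g=["groove_mid","clip_pad","end_stop"]; b=["long_bar_mid","short_bar_mid","bar_rest"]
movep([0.40,-0.23,0.26],rot(184)); s=get_state(); print(s["q"],s["clock"]); f=grab_frame("wrist"); print(np.array(f["T_tool_cam"]))
A=look(g); move_l([0.47,-0.28,0.24],0.25); B=look(g,"w_groove"); report(A,B)
move_l([0.39,-0.22,0.26],0.3); q=np.array(get_state()["q"]); q[0]=np.deg2rad(24); q[5]=np.deg2rad(40); set_joints(q); print(get_state()["position"])
A=look(b); move_l([0.47,0.22,0.24],0.25,rot=rot(164)); B=look(b,"w_bar",[("long_bar",.037)]); report(A,B)
s=get_state(); print(s["q"],s["clock"],s["position"])
E
```

```text
[-0.6826  0.1422 -0.3587  1.0697 -0.0001 -0.7515] 2.9917
[[-0.0005 -0.9591 -0.2829  0.0715]
 [ 1.     -0.0009  0.0012 -0.0005]
 [-0.0014 -0.2829  0.9591 -0.1425]
 [ 0.      0.      0.      1.    ]]
groove_mid [ 0.5213 -0.2916  0.0579] err 0.0013 sc 0.7 0.82
clip_pad [ 0.6    -0.2797  0.0694] err 0.0 sc 0.69 0.93
[0.3738 0.2463 0.2609]
mask long_bar 0.77 rect c [509.7 222.6] wh [ 27.2 165.9] 76.6 mean [0.5044 0.224 ] dir -13.0
long_bar_mid [0.5078 0.221  0.033 ] err 0.0008 sc 0.95 0.96
short_bar_mid [0.536  0.3048 0.0251] err 0.0006 sc 0.58 0.58
bar_rest [ 0.5182  0.2632 -0.0071] err 0.001 sc 0.93 0.74
[ 0.2964  0.2614 -0.2586  1.0503  0.      0.5747] 7.15 [0.4694 0.2203 0.2404]
```

View pics/w_groove.png

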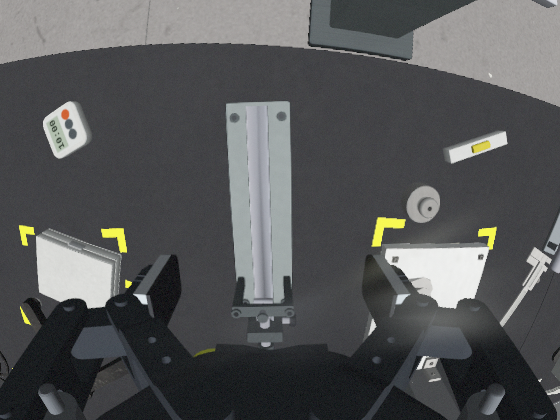

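View pics/w_bar.png

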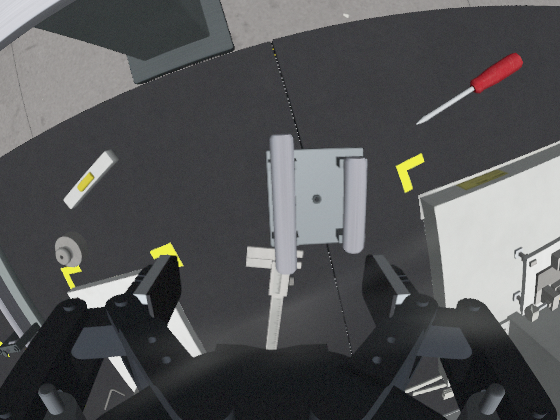

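The groove view shows the rail centreline running from (257,104) to (262.5,297), with the clip bar at (263,315). In the bar view the long bar runs from (282,136) to (286,272), and its neighbour is clear at (355,205). Next I project the rail line, then grasp.

```bash
python3 - <<'E'
from h import *
np.set_printoptions(precision=4,suppress=True)
f=grab_frame("wrist"); T=wrist_T({"eef_rot":rot(184),"position":np.array([.4694,-.2801,.2403])},f)
P=lambda px,z:at_z(wrist_ray(T,f,px),z)
for nm,px,z in[("near L",(247,105),.045),("near R",(268,104),.045),("far L",(252,297),.045),("far R",(273,297),.045),("base L",(227,103),.018),("base R",(290,101),.018),("baseR far",(291,280),.018),("baseL far",(236,280),.018),("screwL",(240,314),.09),("screwR",(290,312),.09)]: print(nm,P(px,z))
c=np.array([.509,.222]);th=-13.2;d=np.array([np.cos(np.deg2rad(th)),np.sin(np.deg2rad(th))]); g=c-.010*d; r=rot(180+th)
movep([*g,.13],r); move_l([*g,.016],.1,until_force=8); s=get_state(); print(s["position"],s["contact_force"])
grab(60); s=get_state(); print(s["finger_gap"],s["grasp_force"],s["contact_force"],s["position"])
move_l([*g,.12],.12); s=get_state(); print(s["finger_gap"],s["grasp_force"],s["contact_force"],s["clock"])
E
```

```text
near L [ 0.3954 -0.3101  0.045 ]
near R [ 0.393  -0.2886  0.045 ]
far L [ 0.6196 -0.2932  0.045 ]
far R [ 0.6177 -0.2676  0.045 ]
base L [ 0.394  -0.3345  0.018 ]
base R [ 0.3875 -0.2649  0.018 ]
baseR far [ 0.6075 -0.2449  0.018 ]
baseL far [ 0.6127 -0.3156  0.018 ]
screwL [ 0.6139 -0.3044  0.09  ]
screwR [ 0.6071 -0.25    0.09  ]
[0.4998 0.2245 0.0166] [-0.1828  0.0201 -0.2683]
0.2868781257283108 58.714695274829865 [-0.0969  1.7037  3.4775] [0.4995 0.2249 0.0164]
0.28465485689661013 58.9593181014061 [-0.4635 -0.0624 -3.1113] 10.6333
```

Bar is held (gap 0.285, about 3 N of weight). Now I draw back, swing past the tower and hover over the groove for a closer look.

```bash
cat >> h.py <<'E'
GA=4.9; gd=np.array([np.cos(np.deg2rad(GA)),np.sin(np.deg2rad(GA))]); gn=np.array([-gd[1],gd[0]]); gm=np.array([.5225,-.2886])
E
python3 - <<'E'
from h import *
np.set_printoptions(precision=4,suppress=True)
move_l([.40,.19,.20],.2); q=np.array(get_state()["q"]); q[0]=np.deg2rad(-31); q[5]=np.deg2rad(-36); set_joints(q); print(get_state()["position"])
p=gm-.045*gd; r=rot(180+GA)
move_l([*p,.14],.2,rot=r); sleep(.2)
s=get_state(); print(s["position"],s["eef_rot"]-r,s["finger_gap"],s["contact_force"],s["clock"])
o=look(["groove_mid","long_bar_mid"],"w_hold",[("long_bar",s["position"][2]+.0205)])
for n,z in(("groove_mid",.053),("long_bar_mid",s["position"][2]+.0205)):
    if n in o: print(n,at_z(o[n][0],z),o[n][1:])
E
```

```text
[ 0.4129 -0.1615  0.1992]
[ 0.4777 -0.2917  0.1407] [-0.2701  6.2769 -0.0005] 0.28126048784795943 [ 0.0593 -0.5254 -2.2431] 13.9
mask long_bar 0.68 rect c [ 461.1 -293.5] wh [110.8  25.9] 4.8 mean [ 0.4531 -0.2943] dir 5.0
long_bar_mid [ 0.4858 -0.2916  0.1612] (0.74, [270.6, 297.2])
```

View pics/w_hold.png

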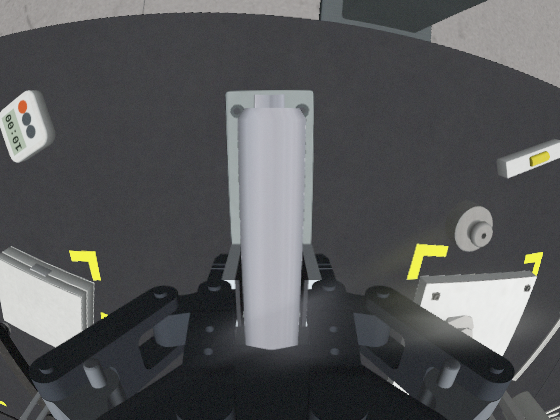

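The held bar spans from (270,107) to (271,348). Its rear end sits over the rail end at (269,98), with the base corners at (226,92) and (314,91). I'll convert these to check the lateral alignment.

```bash
python3 - <<'E'
from h import *
np.set_printoptions(precision=4,suppress=True)
im=cv2.imread("pics/w_hold.png"); cv2.imwrite("pics/crop.png",cv2.resize(im[80:200,210:330],(600,600),interpolation=cv2.INTER_CUBIC))
s=get_state(); f=grab_frame("wrist"); T=wrist_T(s,f)
def L(nm,px,z):
    p=at_z(wrist_ray(T,f,px),z)[:2]-gm; print(nm,"along %.1f lat %.1f"%(p@gd*1e3,p@gn*1e3))
L("base L",(226,92),.018);L("base R",(314,91),.018);L("baseL2",(232,240),.018);L("baseR2",(312,240),.018)
L("bar rear L",(240,112),.161);L("bar rear R",(299,112),.161);L("bar rear",(270,107),.161);L("bar front",(271,348),.161);L("barL2",(243,300),.161);L("barR2",(300,300),.161)
L("railL",(254,97),.045);L("railR",(285,96),.045)
E
```

```text
base L along -130.9 lat -36.4
base R along -131.6 lat 34.4
baseL2 along -3.4 lat -34.8
baseR2 along -3.3 lat 36.2
bar rear L along -115.5 lat -11.7
bar rear R along -115.4 lat 10.2
bar rear along -117.2 lat -0.6
bar front along -6.3 lat -0.3
barL2 along -35.2 lat -12.7
barR2 along -35.2 lat 12.7
railL along -125.3 lat -12.4
railR along -126.0 lat 9.9
```

View pics/crop.png

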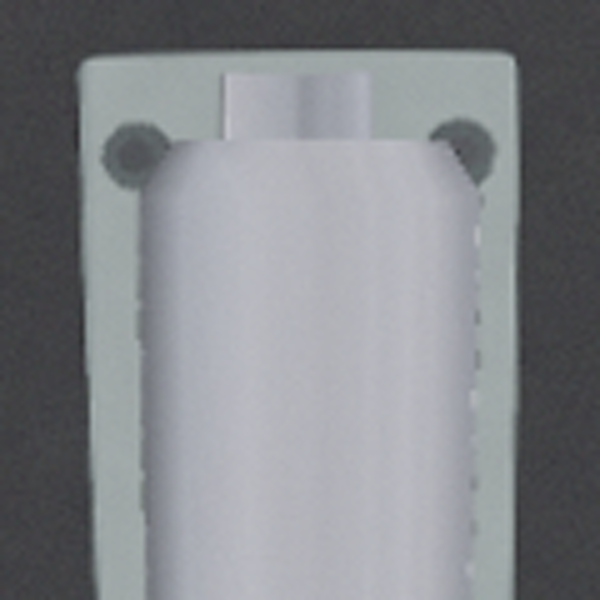

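Alignment is within about 1 mm. The block's heading looks slightly larger, about 5.3°. Now I lower onto the groove under force guard.

```bash
sed -i 's/GA=4.9/GA=5.3/' h.py; python3 - <<'E'
from h import *
np.set_printoptions(precision=4,suppress=True)
def st(t):
    s=get_state(); p=np.array(s["position"]);w=p[:2]-gm;F=np.array(s["contact_force"]); print(t,"along %.1f lat %.1f z %.1f"%(w@gd*1e3,w@gn*1e3,p[2]*1e3),"F along %.1f lat %.1f z %.1f"%(F[:2]@gd,F[:2]@gn,F[2]),"tq",np.array(s["wrist_torque"]),"gap %.3f clk %.2f"%(s["finger_gap"],s["clock"]))
p=gm-.045*gd; r=rot(180+GA)
move_l([*p,.055],.1,rot=r); sleep(.1); st("above")
print(move_l([*p,.028],.02,until_force=5)); st("contact")
sleep(.2); st("settled")
E
```

```text
above along -44.5 lat -0.5 z 55.8 F along 0.2 lat 0.3 z -3.4 tq [ 0.0274 -0.0106 -0.0425] gap 0.285 clk 15.25
True
contact along -45.1 lat 0.2 z 32.5 F along 0.3 lat 0.2 z 4.4 tq [-0.0042  0.0619  0.2218] gap 0.282 clk 16.27
settled along -45.0 lat 0.2 z 32.5 F along -1.1 lat -0.2 z 5.9 tq [-0.0067 -0.0214  0.169 ] gap 0.283 clk 16.48
```

Seated: the height matches the expected 32.5 mm and the side force is near zero. I regrip so the bar settles in the V, then slide through the clip under guard, logging the drag.

```bash
cat >> h.py <<'E'
def st(t):
    s=get_state(); p=np.array(s["position"]);w=p[:2]-gm;F=np.array(s["contact_force"]); print(t,"along %.1f lat %.1f z %.1f"%(w@gd*1e3,w@gn*1e3,p[2]*1e3),"F along %.1f lat %.1f z %.1f"%(F[:2]@gd,F[:2]@gn,F[2]),"gap %.3f clk %.2f"%(s["finger_gap"],s["clock"])); return F[:2]@gd
E
python3 - <<'E'
from h import *
let_go(); st("open"); grab(40); sleep(.1); st("regrip")
z=get_state()["position"][2]; z=.0325
for a in(-.025,-.012,-.005,.0,.003):
    print(move_l([*(gm+a*gd),z],.03,until_force=14)); st("slid")
E
```

```text
open along -46.2 lat 1.2 z 31.3 F along 0.3 lat -0.7 z -0.2 gap 1.002 clk 17.10
regrip along -45.9 lat 0.3 z 31.6 F along 0.3 lat -3.3 z 1.1 gap 0.291 clk 17.78
False
slid along -25.1 lat 0.8 z 32.1 F along -0.2 lat 0.3 z -2.5 gap 0.289 clk 18.64
False
slid along -12.0 lat 0.2 z 32.4 F along 0.2 lat 0.1 z -3.5 gap 0.290 clk 19.23
False
slid along -4.8 lat -0.0 z 32.5 F along -0.3 lat 0.4 z -2.9 gap 0.288 clk 19.61
False
slid along 0.2 lat 0.3 z 32.4 F along 0.6 lat -0.0 z -4.1 gap 0.288 clk 19.93
False
slid along 2.9 lat 0.3 z 32.3 F along -0.5 lat 1.5 z -3.8 gap 0.291 clk 20.18
```

```bash
python3 - <<'E'
from h import *
print(move_l([*(gm+.003*gd),.0305],.01,until_force=4)); st("down"); z=get_state()["position"][2]
a=.003
for i in range(12):
    a+=.002; hit=move_l([*(gm+a*gd),z],.02,until_force=9); F=st("s")
    if hit or F<-9: break
f=grab_frame("side"); cv2.imwrite("pics/side1.png",cv2.resize(f["img"][200:310,200:380,::-1],(720,440),interpolation=cv2.INTER_CUBIC))
E
```

```text
True
down along 3.0 lat 0.4 z 31.6 F along 0.0 lat 0.5 z 5.2 gap 0.289 clk 20.38
s along 4.2 lat 0.5 z 31.6 F along -4.7 lat 0.5 z 5.7 gap 0.290 clk 20.76
s along 6.1 lat 0.5 z 31.6 F along -4.6 lat 2.3 z 5.5 gap 0.286 clk 21.01
s along 8.0 lat 0.5 z 31.6 F along -4.3 lat 1.8 z 5.4 gap 0.291 clk 21.26
s along 10.0 lat 0.5 z 31.6 F along -5.5 lat 2.5 z 4.6 gap 0.288 clk 21.51
s along 12.0 lat 0.5 z 31.6 F along -4.9 lat 2.1 z 6.1 gap 0.291 clk 21.76
s along 14.0 lat 0.6 z 31.5 F along -4.7 lat 1.3 z 5.6 gap 0.291 clk 22.01
s along 16.0 lat 0.5 z 31.6 F along -4.8 lat 2.3 z 4.9 gap 0.290 clk 22.26
s along 18.1 lat 0.6 z 31.6 F along -4.8 lat 3.7 z 5.3 gap 0.295 clk 22.51
s along 20.0 lat 0.6 z 31.6 F along -4.9 lat 2.9 z 4.9 gap 0.291 clk 22.76
s along 22.0 lat 0.6 z 31.5 F along -4.7 lat 2.8 z 6.7 gap 0.285 clk 23.01
s along 23.7 lat 0.6 z 31.5 F along -6.4 lat 3.3 z 7.2 gap 0.286 clk 23.26
s along 23.6 lat 0.6 z 31.5 F along -11.5 lat 3.2 z 9.7 gap 0.292 clk 23.51
```

View pics/side1.png

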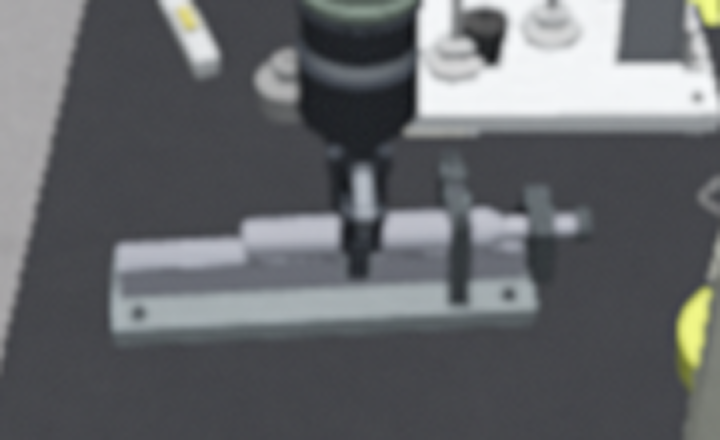

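The side view shows the bar's chamfered end past the clip (490,215) and at the screw head. The hand stalled at 23.6 mm while the force rose above the roughly 4.8 N drag, so the bar is on the stop. I'll build up to about 10 N net and hold.

```bash
python3 - <<'E'
from h import *
sleep(.2); F=st("rest"); z=get_state()["position"][2]; a=get_state()["position"][:2]; a=(np.array(a)-gm)@gd
print("cmd from",a)
for i in range(10):
    if F<-13.8: break
    a+=.0007; move_l([*(gm+a*gd),z],.01,until_force=8); sleep(.1); F=st("press")
for i in range(5): sleep(.25); F=st("hold")
E
```

```text
rest along 23.6 lat 0.6 z 31.5 F along -12.1 lat 2.6 z 10.0 gap 0.292 clk 23.76
cmd from 0.02360407819625629
press along 23.6 lat 0.6 z 31.6 F along 0.6 lat -0.9 z 4.0 gap 0.293 clk 24.12
press along 23.5 lat 0.7 z 31.6 F along -0.7 lat 0.6 z 3.6 gap 0.291 clk 24.57
press along 23.4 lat 0.7 z 31.6 F along -1.1 lat 0.3 z 3.4 gap 0.290 clk 24.91
press along 23.3 lat 0.7 z 31.5 F along -0.8 lat 0.1 z 4.0 gap 0.291 clk 25.27
press along 23.3 lat 0.7 z 31.6 F along 0.0 lat -0.8 z 4.1 gap 0.291 clk 25.64
press along 23.2 lat 0.7 z 31.6 F along -1.0 lat -0.0 z 5.0 gap 0.289 clk 26.04
press along 23.1 lat 0.7 z 31.6 F along -0.5 lat 0.3 z 4.0 gap 0.289 clk 26.46
press along 23.0 lat 0.7 z 31.6 F along -1.2 lat -1.5 z 3.9 gap 0.288 clk 26.90
press along 23.0 lat 0.7 z 31.6 F along -1.8 lat 0.0 z 3.3 gap 0.291 clk 27.37
press along 22.9 lat 0.7 z 31.6 F along -0.3 lat 0.4 z 4.5 gap 0.281 clk 27.84
hold along 22.9 lat 0.7 z 31.6 F along -0.5 lat 0.6 z 4.0 gap 0.288 clk 28.09
hold along 22.9 lat 0.7 z 31.6 F along -0.3 lat -0.1 z 4.1 gap 0.293 clk 28.34
hold along 22.9 lat 0.7 z 31.6 F along -0.4 lat 0.8 z 3.9 gap 0.297 clk 28.59
hold along 22.9 lat 0.7 z 31.6 F along 0.4 lat 0.3 z 2.6 gap 0.291 clk 28.84
hold along 22.9 lat 0.7 z 31.6 F along 0.5 lat 0.6 z 3.4 gap 0.294 clk 29.09
```

```bash
python3 - <<'E'
from h import *
z=.0316; a=.0235
while a<.033:
    a+=.0005; move_l([*(gm+a*gd),z],.02); sleep(.05); F=np.mean([st("press %.4f"%a),])
    if F<-13.8: break
for i in range(5): sleep(.25); F=st("hold")
E
```

```text
press 0.0240 along 22.9 lat 0.7 z 31.6 F along -3.4 lat 1.2 z 6.6 gap 0.291 clk 29.39
press 0.0245 along 22.8 lat 0.7 z 31.6 F along -3.7 lat 2.0 z 7.5 gap 0.292 clk 29.69
press 0.0250 along 22.8 lat 0.7 z 31.5 F along -4.6 lat 2.0 z 8.7 gap 0.290 clk 29.99
press 0.0255 along 22.9 lat 0.7 z 31.5 F along -5.5 lat 1.3 z 8.9 gap 0.294 clk 30.29
press 0.0260 along 22.9 lat 0.7 z 31.5 F along -8.4 lat 0.8 z 9.1 gap 0.290 clk 30.59
press 0.0265 along 22.9 lat 0.7 z 31.5 F along -10.0 lat 1.3 z 10.7 gap 0.289 clk 30.89
press 0.0270 along 22.9 lat 0.8 z 31.5 F along -10.5 lat 1.5 z 11.5 gap 0.290 clk 31.19
press 0.0275 along 22.9 lat 0.7 z 31.5 F along -11.8 lat 1.4 z 12.2 gap 0.291 clk 31.49
press 0.0280 along 22.9 lat 0.7 z 31.4 F along -12.5 lat 1.5 z 12.8 gap 0.288 clk 31.79
press 0.0285 along 22.9 lat 0.7 z 31.4 F along -14.6 lat 0.8 z 14.2 gap 0.294 clk 32.09
hold along 22.9 lat 0.7 z 31.4 F along -14.0 lat 2.0 z 12.7 gap 0.290 clk 32.34
hold along 22.9 lat 0.7 z 31.4 F along -13.4 lat 1.1 z 13.7 gap 0.287 clk 32.59
hold along 22.9 lat 0.7 z 31.4 F along -14.8 lat 1.0 z 14.4 gap 0.289 clk 32.84
hold along 22.9 lat 0.8 z 31.4 F along -13.9 lat 0.8 z 14.3 gap 0.289 clk 33.09
hold along 22.9 lat 0.8 z 31.4 F along -14.2 lat 1.5 z 13.3 gap 0.290 clk 33.34
```

Force climbs past any drag with no motion, so the bar is on the stop. I ease the down-load, press about 10 N net for over a second, relax to a light push, release and rise.

```bash
python3 - <<'E'
from h import *
z=.0322; a=.028
def mf(): return np.mean([np.array(get_state()["contact_force"])[:2]@gd])
while a<.034:
    move_l([*(gm+a*gd),z],.02); sleep(.05); F=st("press %.4f"%a)
    if F<-15: break
    a+=.0004
for i in range(6): sleep(.22); F=st("hold")
for k in range(14):
    if st("relax")>-7: break
    a-=.0005; move_l([*(gm+a*gd),z],.02)
let_go(); st("open")
p=get_state()["position"]; move_l([p[0],p[1],.06],.05); st("up"); move_l([p[0],p[1],.16],.15)
move_l([*(gm-.10*gd),.20],.2); o=look(["long_bar_mid"],"w_end",[("long_bar",.053)]); x=at_z(o["long_bar_mid"][0],.053)[:2]-gm if o else 0; print(o and (x@gd,x@gn))
f=grab_frame("side"); im=f["img"][225:285,215:375,::-1]
w=cv2.imread("pics/w_end.png")[60:420,130:430]; c=cv2.resize(im,(800,300),interpolation=cv2.INTER_CUBIC); c=cv2.copyMakeBorder(c,0,300,0,0,cv2.BORDER_CONSTANT); w=cv2.resize(w,(250,300)); c[300:,:250]=w
f=grab_frame("top"); c[300:,260:660]=cv2.resize(f["img"][140:215,290:390,::-1],(400,300),interpolation=cv2.INTER_CUBIC); cv2.imwrite("pics/end.png",c)
st("fin")
E
```

```text
press 0.0280 along 22.9 lat 0.8 z 31.5 F along -11.6 lat -0.8 z 9.7 gap 0.291 clk 33.64
press 0.0284 along 22.9 lat 0.8 z 31.5 F along -13.0 lat 0.1 z 10.2 gap 0.288 clk 33.94
press 0.0288 along 22.9 lat 0.8 z 31.5 F along -13.8 lat 0.7 z 10.6 gap 0.288 clk 34.24
press 0.0292 along 22.9 lat 0.7 z 31.5 F along -16.0 lat 0.6 z 10.9 gap 0.288 clk 34.54
hold along 22.9 lat 0.8 z 31.5 F along -14.8 lat 0.4 z 11.0 gap 0.289 clk 34.76
hold along 22.9 lat 0.8 z 31.5 F along -15.7 lat 0.1 z 11.7 gap 0.289 clk 34.98
hold along 22.9 lat 0.8 z 31.5 F along -15.7 lat -0.7 z 11.8 gap 0.290 clk 35.19
hold along 22.9 lat 0.8 z 31.5 F along -15.5 lat -0.0 z 11.2 gap 0.288 clk 35.41
hold along 22.9 lat 0.8 z 31.5 F along -15.4 lat 0.6 z 11.4 gap 0.289 clk 35.62
hold along 22.9 lat 0.8 z 31.5 F along -16.1 lat 1.0 z 12.1 gap 0.289 clk 35.84
relax along 22.9 lat 0.8 z 31.5 F along -16.1 lat 1.0 z 12.1 gap 0.289 clk 35.84
relax along 22.9 lat 0.8 z 31.5 F along -13.0 lat 1.0 z 10.6 gap 0.290 clk 36.09
relax along 22.9 lat 0.7 z 31.5 F along -11.9 lat 0.4 z 9.6 gap 0.290 clk 36.34
relax along 22.9 lat 0.8 z 31.5 F along -11.2 lat 0.4 z 9.2 gap 0.292 clk 36.59
relax along 22.9 lat 0.7 z 31.5 F along -9.5 lat 0.6 z 7.4 gap 0.292 clk 36.84
relax along 22.9 lat 0.7 z 31.5 F along -7.7 lat 1.0 z 5.8 gap 0.292 clk 37.09
relax along 22.9 lat 0.7 z 31.5 F along -7.5 lat 0.9 z 6.0 gap 0.291 clk 37.34
relax along 23.0 lat 0.7 z 31.5 F along -6.2 lat 0.2 z 4.9 gap 0.293 clk 37.59
open along 25.7 lat 0.1 z 32.2 F along 0.2 lat -0.4 z 1.1 gap 1.004 clk 38.21
up along 25.7 lat 0.1 z 60.1 F along -0.3 lat 0.0 z 0.8 gap 0.995 clk 38.92
mask long_bar 0.94 rect c [ 535.8 -287. ] wh [128.3  26.1] 5.4 mean [ 0.5305 -0.2881] dir 5.4
(np.float64(0.032382974201584126), np.float64(-0.0016820954151773601))
fin along -99.4 lat 0.2 z 199.4 F along -0.4 lat -0.1 z -0.6 gap 0.998 clk 40.79
```

View pics/end.png

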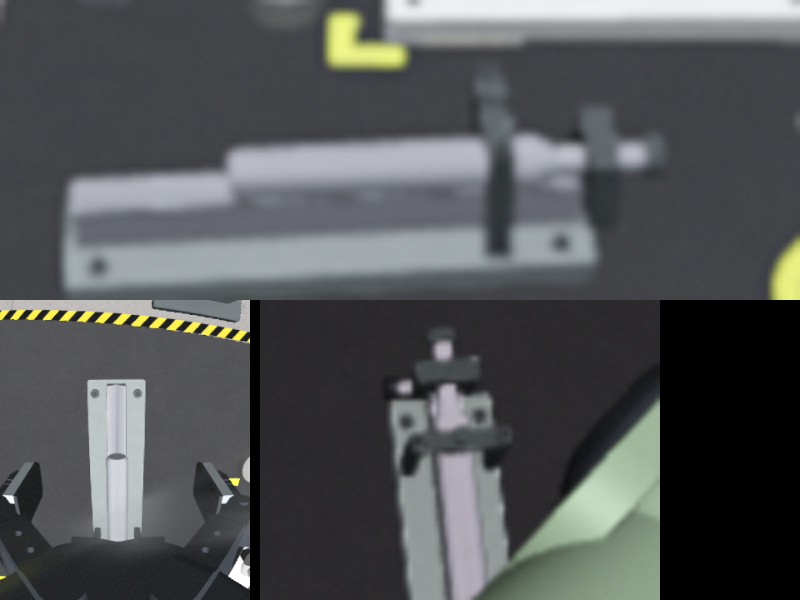

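The composite shows the bar seated in the groove, its end against the screw head (side crop about (555,155), top crop about (448,395)). The hand is clear.

```bash
python3 -c "
from cell import *
print(sign_off())"
```

```text
the job is handed in; nothing more can be done
None
```

I handed the job in at about 41 s. The long bar lies in the V-groove under the clip with its end on the stop, pressed for over a second with an estimated 10 N net (about 15.5 N measured at the wrist, less about 5 N of drag). I judged contact from the force climbing with no further motion, not from seeing the feeler pin, and no move was made near the bystanders, though I did not measure them again.

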